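# Clip a specimen down on the microscope stage

### The arm

A 7-joint arm with a two-finger parallel gripper is mounted at the origin on the work surface. World frame = base frame: x ahead of the robot, y to its left, z up, the work surface at z = 0. Lengths are in m, angles in degrees, forces in N, time in s.
With the tool pointing down it reaches from about 0.4 to 0.875 m from the base axis. Payload 6.5 kg.
Tool frame: the origin (TCP) lies midway between the tips of the shut fingers; the grasp point (between the pads) lies 19 mm behind it; z points along the fingers, y is the line along which they close (so a half turn about z gives the same grasp; the last joint's range is limited). The gripper opens to 85 mm and grips with 20 to 120 N. Pads are 22 mm wide; open, the fingers measure 114 mm over their backs; the gripper's body (76 mm by 85 mm) begins 54 mm behind the grasp point. The pads swing forward as they close: fully open they stand 13 mm farther back than shut.
Start: joints at [-72.491, 30.733, -0.252, 88.115, 0.149, 61.152, -4.079], TCP at [0.236, 0.606, 0.231] pointing down, gripper open.
Joint ranges: [-154.64, 154.64], [-21.42, 123.67], [-72.66, 72.17], [13.99, 137.28], [-74.86, 254.86], [10.95, 109.41], [-158.01, 158.01]. Speed limits (degrees/s): [136.94, 136.94, 180, 180, 180, 180, 180].

### API

Orientations are given as a 3x3 rotation matrix whose columns are the frame's x, y, z axes.
In Python, from cell import get_state, eyes, order gives the robot as it stands.
- The arm moves only by the tool arm_command, never from a script. Its argument "series" is a list of rows, each an object with "translation": the shift along the tool's x, y, z in cm, a list of three; "delta_rot": the turn, a rotation vector about the tool's x, y, z in rad, a list of three; "grip": the closure, from 0 (fully open) to 1 (shut). A call has 1 to 20 rows; each row shifts and turns the commanded pose from where the row before left it, along the tool's axes as they then stand; what a row does not reach is not made up. A row lasts 1/12 s, in which the tool goes at most 41.7 mm and 7.16 degrees, less where a joint would pass 70% of its speed; a pose out of reach is approached as far as the arm can. A call with a gripper value outside its range is refused whole. The fingers move at their own pace and stop on an object; "grip_force" is the grip in N (left out, the last holds). Time passes only in rows, so rows that do not move let the fingers close. It gives the time, the measured TCP pose, the force, the opening and the grip force at its end, in the units of the state.
- get_state(): the state, without advancing time (a new reading comes with each control period).
- eyes.snapshot(name): name is "scene" or "top" or "wrist"; returns (picture, depth): 420x560x3 uint8, red, green, blue; 420x560 float32, m along the optical axis (not along the pixel's ray), 0 where there is no reading.
- eyes.camera_model(name): a dict with "fx", "fy", "cx", "cy" (pixels), "R" (3x3) and "t" (3): a world point X has camera coordinates R X + t. Camera axes: x right, y down, z forward; pixel columns grow to the right and rows downward; lengths in m; the calibration is good to about 2 mm. A picture is of the moment at which its call begins: read the wrist's pose just before it. camera_model takes no time and is no camera call; for the wrist camera it gives the pose at the moment of the call.
- order.finish_job(): hands the job in; it is judged then, once.
The state is a dict: "time_s": time; "joints": joint angles; "qd": joint speeds; "effort": joint torques, N m; "position": TCP position; "eef_rot": TCP orientation; "ft_force": force on the tool from outside, world axes, zero at the start; "wrist_torque": the same for the moment, N m; "width": finger opening in m; "grip_force": force on a finger pad.
Only numpy, scipy, OpenCV 4.12 (cv2) and the standard library are available. Lean on these libraries where they do the work, as an engineer would, in place of code of your own. Each camera call takes 0.05 s, during which the arm holds its last target. There are 200 camera calls.

### The job

Secure the green specimen on the microscope stage for viewing: with a fingertip push the stage clip's arm round on its post until its pad is over the middle of the specimen, then press the arm down until the sprung pad bears firmly on the specimen's back, and let go. Nothing needs gripping: do not lift the specimen or slide it on its polished face, do not pull the clip up its post, and leave the things on the desk where they are.

Things in the scene. Friction and masses are not known exactly. Their poses are not given: they have to be found in the camera images.
- microscope: White inverted microscope, fixed, 190 mm wide, 480 long, 325 high. Origin: desk level (z = 0) below the middle of the stage aperture; own +y points to the black eyepieces (y = 140 to 290 mm, up to 325 mm high), -y to the brown lamp house, z up. Its black stage is a flat plate of 210 (x) by 200 (y) mm centred on the origin, top 225 mm above the desk, with an aluminium disc let in flush.
- post_foot (a point): Foot of the clip post, on its axis at stage-top height, at x = 30, y = -75 mm of the microscope. The steel post is 8 mm thick with a foot nut 18 mm wide and 6 mm high and a 13 mm ball on top, 73 mm above the stage. The clip's arm swings about this vertical axis and its collar slides on it.
- clip_swing (a joint): Angle of the clip arm about the post, rad, growing counter-clockwise seen from above; 0: pad above the middle of the aperture. It starts at 1.0 to 2.0, so it must be pushed clockwise. Stops at -0.7 and 2.3. Friction of 0.06 N m (1.2 N when pushed 50 mm from the post), no spring: it stays where it is left.
- clip_height (a joint): How far the clip (collar, arm and pad together) is pushed down the post, m, growing downwards; starts at 0 to 0.002, stops at -0.004 and 0.030. The collar grips the post by friction: about 4 N moves it, and it stays where it is left.
- clip_spring (a joint): How far the sprung pad is pushed up into the boss at the arm's end, m: 0 hanging free, 0.0045 fully in (stop). Spring of 450 N/m, 2.3 N fully in, too weak to push the collar back up; so some 6.5 N on the arm brings the pad fully in, and beyond that it is rigid. The stem then stands out of the boss's top.
- press_point (a point): On the top face of the flat steel arm, on its centre line, 45 mm from the post axis: where a fingertip presses it down. The arm is level, 12 mm wide, 4 mm thick, from a 17 mm collar on the post to a round boss (16 mm wide, 8 mm high, 4 mm above the arm's top) whose axis is 81 mm from the post axis. At clip_height 0 its top face is 42 mm above the stage.
- clip_pad (a point): Centre of the underside of the red rubber pad (12 mm diameter, 3 mm thick) on a sprung stem below the boss at the arm's end, 12 mm below the arm's top face when free. It starts 10 to 12 mm higher than the specimen's back.
- specimen: The specimen: green resin cylinder, 30 mm diameter, 18 mm high, about 25 to 50 g, loose, polished face down over the stage aperture (within 3 mm of its middle). Origin: centre of its underside, at stage-top height; z up. Its back is 18 mm above the origin.
- spare_mount: Bystander: dark red resin cylinder, 30 mm diameter, 18 mm high, standing on the desk beside the microscope. Origin: centre of its underside.
- reagent_bottle: Bystander: amber glass reagent bottle with black cap and red rubber bulb, 48 mm diameter, 117 mm high, on the desk beside the microscope. Origin: centre of its underside.
- drop_bottle: Bystander: small white dropper bottle with a blue band, 28 mm diameter, 65 mm high, on the desk on the side away from the robot. Origin: centre of its underside.

How it is judged (in metres and radians):
On the way, in this order (a step that is already met when the one before it is completed fails the run):
1. the arm has been pushed round: the pad is over the middle of the specimen, still clear above it (horizontal distance between clip_pad and specimen below 0.008 m and velocity of joint clip_swing between -0.05 and 0.05 rad/s and value of joint clip_spring below 0.0007 m), for 0.2 s.
2. the arm has been pressed down: the sprung pad bears on the specimen (horizontal distance between clip_pad and specimen below 0.008 m and value of joint clip_spring above 0.0015 m), for 0.2 s.
At the end, for the whole second after the job is handed in: The clip's pad rests on the specimen's back with its axis within 8 mm of the specimen's axis, its spring compressed by at least 1.5 mm, the arm at rest and let go; the specimen is within 4 mm of where it began (all of step 2 and velocity of joint clip_swing between -0.05 and 0.05 rad/s and distance of specimen from where it was at the start of the episode below 0.004 m and linear speed of specimen below 0.01 m/s); the robot touches nothing.
It fails at once if the specimen was slid on its polished face or knocked (more than 4 mm) (distance of specimen from where it was at the start of the episode above 0.004 m).
It fails at once if the specimen was lifted off the stage (z of specimen in the frame of microscope above 0.228 m).
It fails at once if the clip was pulled up its post (value of joint clip_height below -0.002 m).
It fails at once if a bystander on the desk was moved by more than 15 mm (distance of any of spare_mount, reagent_bottle, drop_bottle from where it was at the start of the episode above 0.015 m).
It also fails if it takes over 38 s, if anything falls off the work surface, if the arm or the gripper's body presses on something with over 40 N, if the wrist force passes 120 N, or if a joint passes its speed limit or range.

## Working session

There is one attempt and no reset: what is moved stays moved. The work goes in short steps, Python scripts to look and compute and a tool call to move; the robot and the scene stay as the last step left them, time stands still between calls to the robot, and variables do not carry over. Pictures are saved under pics/ and viewed, at most 10 in all, crops included, and the job is handed in when it is done.

Besides the shell and the picture viewer there is one more tool, called after "Call:" as name([rows], argument=value, ...), one row to a line, values as JSON. arm_command: Moves the arm, as the interface text tells. Its arguments: {"type":"object","properties":{"series":{"type":"array"},"grip_force":{"type":"number"}},"required":["series"]}

```bash
mkdir -p pics; cat > h.py <<'E'
import numpy as np, cv2
from cell import get_state, eyes, order
def snap(name,f):
    m=eyes.camera_model(name); p,d=eyes.snapshot(name)
    cv2.imwrite(f'pics/{f}.png',p[:,:,::-1]); np.savez(f'pics/{f}.npz',p=p,d=d,**m); return p,d,m
def ld(f): return np.load(f'pics/{f}.npz')
def w(m,d,u,v,r=1):
    x=d[v-r:v+r+1,u-r:u+r+1]; z=np.median(x[x>0])
    c=np.array([(u-m['cx'])/m['fx']*z,(v-m['cy'])/m['fy']*z,z]); return np.array(m['R']).T@(c-m['t'])
def wz(m,u,v,h):
    R=np.array(m['R']); o=-R.T@m['t']; k=R.T@np.array([(u-m['cx'])/m['fx'],(v-m['cy'])/m['fy'],1]); return o+k*(h-o[2])/k[2]
def pix(m,X):
    c=np.array(m['R'])@X+m['t']; return m['fx']*c[0]/c[2]+m['cx'],m['fy']*c[1]/c[2]+m['cy']
E
python3 - <<'E'
from h import *
a=snap('scene','s0')[0];b=snap('top','t0')[0]
s=get_state();print(s['position'],s['eef_rot'],s['time_s'])
for n in('scene','top','wrist'):
    m=eyes.camera_model(n);print(n,m['fx'],-np.array(m['R']).T@m['t'],np.array(m['R'])[2])
E
```

```text
[0.23595985 0.60505964 0.23050487] [[-9.31700896e-01  3.63226174e-01 -4.32211867e-04]
 [ 3.63226403e-01  9.31699691e-01 -1.50519706e-03]
 [-1.44035307e-04 -1.55938421e-03 -9.99998774e-01]] 0.1
scene 453.87000824831784 [ 1.3092642  -0.1266489   0.79141116] [-0.76171445  0.08189815 -0.64271594]
top 385.07767243815107 [ 0.48172083 -0.04036713  0.81234863] [ 0.16960561 -0.02630633 -0.98516086]
wrist 290.89512539381224 [0.17427032 0.62868393 0.37309619] [ 0.24437384 -0.09768459 -0.96474823]
```

View pics/s0.png

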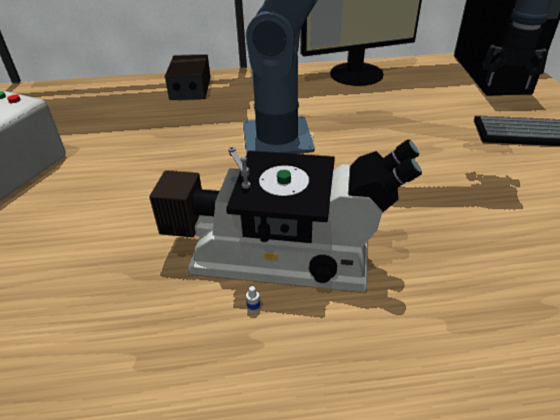

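View pics/t0.png

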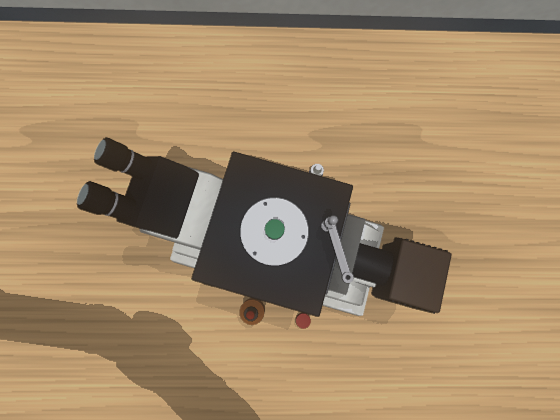

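The top view shows the stage with the specimen at (275,229), the post ball at (332,222) and the arm's boss at (348,277). The eyepieces are at left and the bystanders are near (251,312), (303,320) and (317,169).

```bash
python3 - <<'E'
from h import *
q=ld('t0');m={k:q[k] for k in('fx','fy','cx','cy','R','t')};d=q['d'];p=q['p']
for n,u,v in[('spec',275,229),('disc',300,215),('ball',332,221),('boss',348,277),('armmid',341,250),('stage',225,200),('reag',251,312)]:print(n,w(m,d,u,v).round(4))
for n,u,v in[('c1',234,152),('c2',352,184),('c3',320,316),('c4',193,281),('discc',275,231)]:print(n,wz(m,u,v,.225).round(4))
print('ball z.298',wz(m,332,221,.295).round(4),'spec .243',wz(m,275,229,.243).round(4),'boss',wz(m,348,277,.27).round(4))
# green centroid
hsv=cv2.cvtColor(p,cv2.COLOR_RGB2HSV);g=cv2.inRange(hsv,(60,80,30),(95,255,255))[180:280,220:330];M=cv2.moments(g,True);print(M['m10']/M['m00']+220,M['m01']/M['m00']+180,M['m00'])
c=cv2.resize(p[190:300,300:400],(800,800*110//100//1),interpolation=cv2.INTER_CUBIC)
c=cv2.resize(p[195:300,260:400],(800,600),interpolation=cv2.INTER_CUBIC)
cv2.imwrite('pics/t0c.png',c[:,:,::-1])
E
```

```text
spec [ 0.547  -0.0444  0.2424]
disc [ 0.5711 -0.0829  0.2251]
ball [ 0.5525 -0.1212  0.2969]
boss [ 0.4777 -0.1466  0.2702]
armmid [ 0.5153 -0.1382  0.2663]
stage [0.5932 0.0332 0.2255]
reag [ 0.4148 -0.0047  0.1122]
c1 [0.6707 0.0216 0.225 ]
c2 [ 0.6214 -0.1649  0.225 ]
c3 [ 0.4203 -0.1125  0.225 ]
c4 [0.4699 0.0767 0.225 ]
discc [ 0.5459 -0.0446  0.225 ]
ball z.298 [ 0.5527 -0.1215  0.295 ] spec .243 [ 0.5469 -0.0444  0.243 ] boss [ 0.4777 -0.1466  0.27  ]
274.21254355400697 228.76306620209058 287.0
```

View pics/t0c.png

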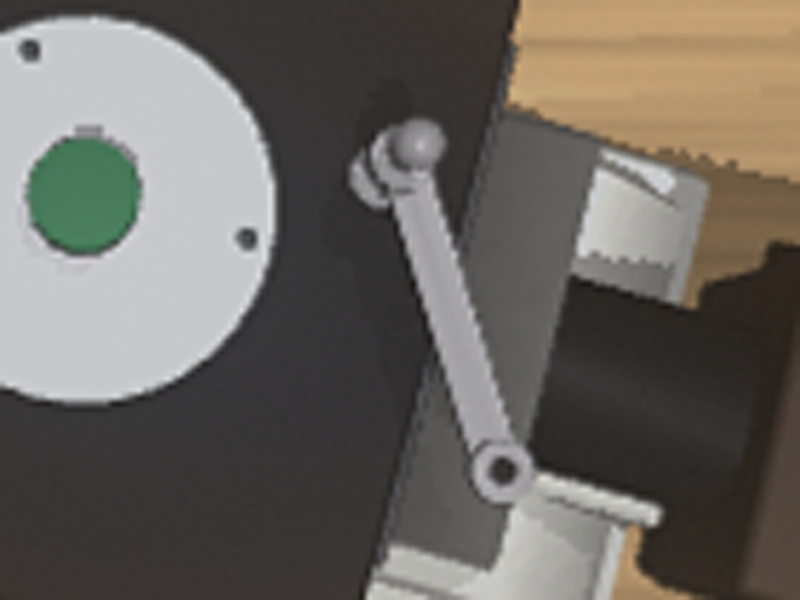

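```bash
python3 - <<'E'
from h import *
q=ld('t0');m={k:q[k] for k in('fx','fy','cx','cy','R','t')};d=q['d']
for n,u,v in[('tube',372,262),('tube',365,262),('lamp',400,275),('lamp',440,245),('lamp',395,250),('lamp',420,290),('base',360,230),('base',350,240),('foot',352,290)]:print(n,w(m,d,u,v).round(3))
# wrist axis check and targets
P=np.array([.5535,-.1235]);S=np.array([.547,-.0444])
for n,th,r,c in[('pre',196.5,.05,.028),('end',95,.05,.0205),('press',95,.045,0)]:
    t=np.radians(th);print(n,P+r*np.array([np.cos(t),np.sin(t)])+c*np.array([-np.sin(t),np.cos(t)]))
E
```

```text
tube [ 0.502 -0.205  0.175]
tube [ 0.502 -0.194  0.175]
lamp [ 0.481 -0.245  0.193]
lamp [ 0.544 -0.398  0.   ]
lamp [ 0.522 -0.246  0.17 ]
lamp [ 0.458 -0.276  0.193]
base [ 0.551 -0.181  0.202]
base [ 0.535 -0.164  0.203]
foot [ 0.453 -0.187  0.097]
pre [ 0.51351144 -0.16454772]
end [ 0.52872022 -0.07547696]
press [ 0.54957799 -0.07867124]
```

Call:
arm_command([
  {"translation": [0, 0, -4], "delta_rot": [0, 0, 0], "grip": 1},
  {"translation": [0, 0, -4], "delta_rot": [0, 0, 0], "grip": 1},
  {"translation": [0, 0, -4], "delta_rot": [0, 0, 0], "grip": 1},
  {"translation": [0, 0, -4], "delta_rot": [0, 0, 0], "grip": 1},
  {"translation": [0, 0, -3], "delta_rot": [0, 0, 0], "grip": 1},
  {"translation": [-2.5, -1.7, 0], "delta_rot": [0, 0, 0], "grip": 1},
  {"translation": [-2.5, -1.7, 0], "delta_rot": [0, 0, 0], "grip": 1},
  {"translation": [-2.5, -1.7, 0], "delta_rot": [0, 0, 0], "grip": 1},
  {"translation": [-2.5, -1.7, 0], "delta_rot": [0, 0, 0], "grip": 1},
  {"translation": [-2.5, -1.7, 0], "delta_rot": [0, 0, 0], "grip": 1},
  {"translation": [-2.5, -1.7, 0], "delta_rot": [0, 0, 0], "grip": 1},
  {"translation": [-2.5, -1.7, 0], "delta_rot": [0, 0, 0], "grip": 1},
  {"translation": [-2.5, -1.7, 0], "delta_rot": [0, 0, 0], "grip": 1},
  {"translation": [-2.5, -1.7, 0], "delta_rot": [0, 0, 0], "grip": 1},
  {"translation": [-2.5, -1.7, 0], "delta_rot": [0, 0, 0], "grip": 1},
  {"translation": [-2.5, -1.7, 0], "delta_rot": [0, 0, 0], "grip": 1},
  {"translation": [-2.5, -1.7, 0], "delta_rot": [0, 0, 0], "grip": 1},
  {"translation": [0, 0, 0], "delta_rot": [0, 0, 0], "grip": 1},
])

```text
time_s: 1.6
position: [0.4455, 0.2998, 0.4213]
eef_rot: [[-0.928, 0.372, 0.002], [0.372, 0.928, -0.003], [-0.003, -0.002, -1.0]]
ft_force: [0.2, -0.8, 0.4]
width: 0.0002
grip_force: 0.0
```

Call:
arm_command([
  {"translation": [-1.8, -3.1, 0], "delta_rot": [0, 0, 0], "grip": 1},
  {"translation": [-1.8, -3.1, 0], "delta_rot": [0, 0, 0], "grip": 1},
  {"translation": [-1.8, -3.1, 0], "delta_rot": [0, 0, 0], "grip": 1},
  {"translation": [-1.8, -3.1, 0], "delta_rot": [0, 0, 0], "grip": 1},
  {"translation": [-1.8, -3.1, 0], "delta_rot": [0, 0, 0], "grip": 1},
  {"translation": [-1.8, -3.1, 0], "delta_rot": [0, 0, 0], "grip": 1},
  {"translation": [-1.8, -3.1, 0], "delta_rot": [0, 0, 0], "grip": 1},
  {"translation": [-1.8, -3.1, 0], "delta_rot": [0, 0, 0], "grip": 1},
  {"translation": [-1.8, -3.1, 0], "delta_rot": [0, 0, 0], "grip": 1},
  {"translation": [-1.8, -3.1, 0], "delta_rot": [0, 0, 0], "grip": 1},
  {"translation": [-1.8, -3.1, 0], "delta_rot": [0, 0, 0], "grip": 1},
  {"translation": [-1.8, -3.1, 0], "delta_rot": [0, 0, 0], "grip": 1},
  {"translation": [-1.8, -3.1, 0], "delta_rot": [0, 0, -0.096], "grip": 1},
  {"translation": [0, 0, 0], "delta_rot": [0, 0, -0.096], "grip": 1},
  {"translation": [0, 0, 0], "delta_rot": [0, 0, -0.096], "grip": 1},
  {"translation": [0, 0, 0], "delta_rot": [0, 0, -0.096], "grip": 1},
  {"translation": [0, 0, 0], "delta_rot": [0, 0, -0.096], "grip": 1},
  {"translation": [0, 0, 0], "delta_rot": [0, 0, -0.096], "grip": 1},
  {"translation": [0, 0, 0], "delta_rot": [0, 0, -0.096], "grip": 1},
  {"translation": [0, 0, 0], "delta_rot": [0, 0, 0], "grip": 1},
])

```text
time_s: 3.27
position: [0.513, -0.1537, 0.4209]
eef_rot: [[-0.954, -0.299, -0.001], [-0.299, 0.954, 0.0], [0.001, 0.0, -1.0]]
ft_force: [0.1, -0.4, 0.1]
width: -0.0002
grip_force: 0.0
```

```bash
python3 - <<'E'
from h import *
s=get_state();print(s['position'],s['joints'],s['eef_rot'][:2])
p,d,m=snap('wrist','w1')
for n,X in[('post',[.5535,-.1235,.298]),('tcp',s['position']),('spec',[.547,-.0444,.243])]:print(n,np.round(pix(m,np.array(X)),1))
E
```

```text
[ 0.51297798 -0.15372581  0.42093347] [-10.43373904  11.20404454  26.8577344   91.48433272  -5.13654361
  78.58469434 124.39758532] [[-9.54280955e-01 -2.98910134e-01 -7.68885090e-04]
 [-2.98910361e-01  9.54281173e-01  1.95885083e-04]]
post [299.2 248.7]
tcp [282.9 257.6]
spec [361.7 243.8]
```

View pics/w1.png

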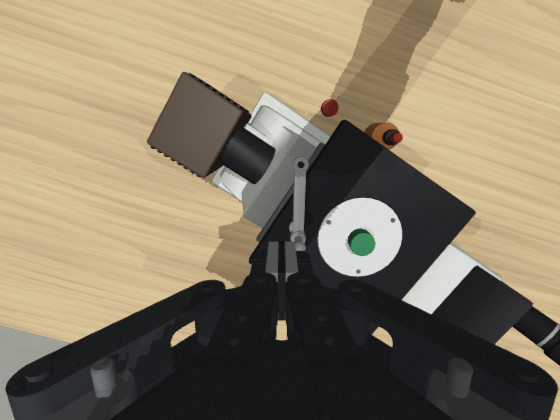

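The wrist view has the arm upright in the image from the post (298,240) to the boss (300,163). The specimen is at (362,243), as predicted, and the shut fingertips cover columns 263–302 (about 21 mm wide). I'll descend on the −y side of the arm.

Call:
arm_command([
  {"translation": [0.3, -1.0, 2], "delta_rot": [0, 0, 0], "grip": 1},
  {"translation": [0, 0, 3], "delta_rot": [0, 0, 0], "grip": 1},
  {"translation": [0, 0, 3], "delta_rot": [0, 0, 0], "grip": 1},
  {"translation": [0, 0, 3], "delta_rot": [0, 0, 0], "grip": 1},
  {"translation": [0, 0, 2], "delta_rot": [0, 0, 0], "grip": 1},
  {"translation": [0, 0, 1.5], "delta_rot": [0, 0, 0], "grip": 1},
  {"translation": [0, 0, 1.5], "delta_rot": [0, 0, 0], "grip": 1},
  {"translation": [0, 0, 1], "delta_rot": [0, 0, 0], "grip": 1},
  {"translation": [0, 0, 0], "delta_rot": [0, 0, 0], "grip": 1},
  {"translation": [0, 0, 0], "delta_rot": [0, 0, 0], "grip": 1},
])

```text
time_s: 4.15
position: [0.5132, -0.1643, 0.2513]
eef_rot: [[-0.956, -0.295, -0.001], [-0.295, 0.956, -0.0], [0.001, 0.0, -1.0]]
ft_force: [-0.3, 0.2, 1.0]
width: 0.0001
grip_force: 0.0
```

```bash
python3 - <<'E'
from h import *
s=get_state();p=np.array(s['position']);R=np.array(s['eef_rot']);P=np.array([.5535,-.1235,p[2]])
print(p,R[:2,0],'post in tool cm',(R.T@(P-p)*100).round(2), 'xang',np.degrees(np.arctan2(R[1,0],R[0,0])))
E
```

```text
[ 0.51320576 -0.16430745  0.25129922] [-0.95563513 -0.29455249] post in tool cm [-5.05  2.71 -0.  ] xang -162.86929223824072
```

Call:
arm_command([
  {"translation": [0, 0.5, 0], "delta_rot": [0, 0, 0], "grip": 1},
  {"translation": [0, 0.5, 0], "delta_rot": [0, 0, 0], "grip": 1},
  {"translation": [0.12, 0.41, 0], "delta_rot": [0, 0, 0.08], "grip": 1},
  {"translation": [0.12, 0.41, 0], "delta_rot": [0, 0, 0.08], "grip": 1},
  {"translation": [0.12, 0.41, 0], "delta_rot": [0, 0, 0.08], "grip": 1},
  {"translation": [0.12, 0.41, 0], "delta_rot": [0, 0, 0.08], "grip": 1},
  {"translation": [0.12, 0.41, 0], "delta_rot": [0, 0, 0.08], "grip": 1},
  {"translation": [0.12, 0.41, 0], "delta_rot": [0, 0, 0.08], "grip": 1},
  {"translation": [0.12, 0.41, 0], "delta_rot": [0, 0, 0.08], "grip": 1},
  {"translation": [0.12, 0.41, 0], "delta_rot": [0, 0, 0.08], "grip": 1},
  {"translation": [0.12, 0.41, 0], "delta_rot": [0, 0, 0.08], "grip": 1},
  {"translation": [0, 0, 0], "delta_rot": [0, 0, 0], "grip": 1},
])

```text
time_s: 5.15
position: [0.5006, -0.1173, 0.2519]
eef_rot: [[-0.913, 0.409, 0.001], [0.409, 0.913, 0.0], [-0.0, 0.001, -1.0]]
ft_force: [0.1, 0.0, -0.2]
width: 0.0
grip_force: 0.2
```

```bash
python3 - <<'E'
from h import *
s=get_state();p=np.array(s['position']);R=np.array(s['eef_rot']);P=np.array([.5535,-.1235,p[2]])
print(p,R[:2,0],'post in tool cm',(R.T@(P-p)*100).round(2), 'xang',np.degrees(np.arctan2(R[1,0],R[0,0])))
snap('wrist','w2')
E
```

```text
[ 0.50058845 -0.11734431  0.25194929] [-0.91251787  0.40903656] post in tool cm [-5.08  1.6   0.  ] xang 155.85566991402803
```

View pics/w2.png

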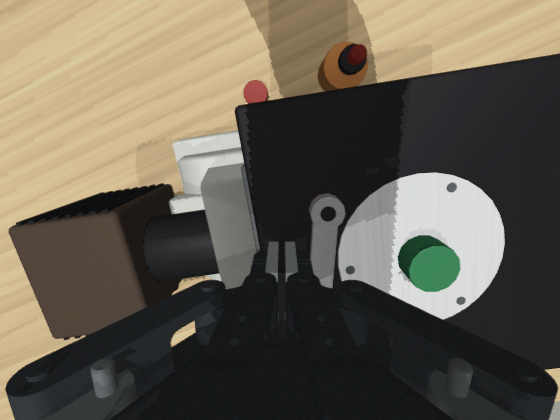

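The wrist view shows the arm moving with the finger: the boss is at (328,213), just right of the fingertips, and the specimen's back is at (435,268). Next I'll measure the arm's angle.

```bash
python3 - <<'E'
from h import *
q=ld('w2');m={k:q[k] for k in('fx','fy','cx','cy','R','t')};d=q['d']
P=np.array([.5535,-.1235])
for n,u,v in[('bossR',340,213),('arm',325,240),('arm',323,258),('spec',437,268)]:
    X=w(m,d,u,v);print(n,X.round(4),np.degrees(np.arctan2(*(X[:2]-P)[::-1])).round(1))
X=wz(m,328,213,.270);print('boss',X.round(4),np.hypot(*(X[:2]-P)),np.degrees(np.arctan2(*(X[:2]-P)[::-1])))
E
```

```text
bossR [ 0.4844 -0.082   0.2691] 149.0
arm [ 0.4951 -0.093   0.2657] 152.4
arm [ 0.5034 -0.0974  0.2657] 152.5
spec [ 0.5472 -0.0412  0.2427] 94.3
boss [ 0.4819 -0.0869  0.27  ] 0.08042080072397195 152.93087499469107
```

Call:
arm_command([
  {"translation": [0.12, 0.41, 0], "delta_rot": [0, 0, 0.08], "grip": 1},
  {"translation": [0.12, 0.41, 0], "delta_rot": [0, 0, 0.08], "grip": 1},
  {"translation": [0.12, 0.41, 0], "delta_rot": [0, 0, 0.08], "grip": 1},
  {"translation": [0.12, 0.41, 0], "delta_rot": [0, 0, 0.08], "grip": 1},
  {"translation": [0.12, 0.41, 0], "delta_rot": [0, 0, 0.08], "grip": 1},
  {"translation": [0.12, 0.41, 0], "delta_rot": [0, 0, 0.08], "grip": 1},
  {"translation": [0.12, 0.41, 0], "delta_rot": [0, 0, 0.08], "grip": 1},
  {"translation": [0.12, 0.41, 0], "delta_rot": [0, 0, 0.08], "grip": 1},
  {"translation": [0.12, 0.41, 0], "delta_rot": [0, 0, 0.08], "grip": 1},
  {"translation": [0.12, 0.41, 0], "delta_rot": [0, 0, 0.08], "grip": 1},
  {"translation": [0.12, 0.41, 0], "delta_rot": [0, 0, 0.08], "grip": 1},
  {"translation": [0.12, 0.41, 0], "delta_rot": [0, 0, 0.08], "grip": 1},
  {"translation": [0, 0, 0], "delta_rot": [0, 0, 0], "grip": 1},
])

```text
time_s: 6.28
position: [0.5277, -0.0763, 0.2514]
eef_rot: [[-0.191, 0.982, 0.0], [0.982, 0.191, 0.0], [0.0, 0.0, -1.0]]
ft_force: [-1.2, -0.2, 0.0]
width: -0.0
grip_force: 0.1
```

```bash
python3 - <<'E'
from h import *
s=get_state();p=np.array(s['position']);R=np.array(s['eef_rot']);P=np.array([.5535,-.1235,p[2]])
print(p,R[:2,0],'post in tool cm',(R.T@(P-p)*100).round(2), 'xang',np.degrees(np.arctan2(R[1,0],R[0,0])))
snap('wrist','w3')
E
```

```text
[ 0.52773325 -0.07627725  0.25142559] [-0.19055552  0.98167638] post in tool cm [-5.13  1.63 -0.  ] xang 100.98520611008136
```

View pics/w3.png

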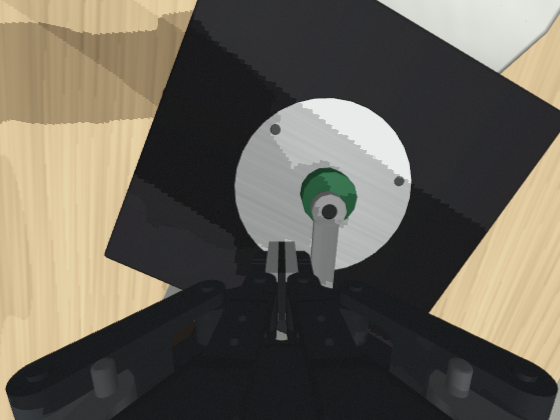

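The boss sits at (330,211) over the specimen, whose outline spans columns 301–357. I'll compute the actual offset.

```bash
python3 - <<'E'
from h import *
q=ld('w3');m={k:q[k] for k in('fx','fy','cx','cy','R','t')};d=q['d'];p=q['p']
P=np.array([.5535,-.1235])
X=wz(m,330,211,.270);print('boss',X.round(4),np.hypot(*(X[:2]-P)),np.degrees(np.arctan2(*(X[:2]-P)[::-1])))
for u,v in[(323,250),(325,235)]:
    Y=w(m,d,u,v);print('arm',Y.round(4),np.degrees(np.arctan2(*(Y[:2]-P)[::-1])))
# specimen back: depth points with z near .243
vv,uu=np.mgrid[150:240,290:370];z=d[150:240,290:370]
c=np.stack([(uu-m['cx'])/m['fx']*z,(vv-m['cy'])/m['fy']*z,z],-1)
W=(c-m['t'])@m['R']; k=(abs(W[...,2]-.2427)<.0025)&(z>0)
pts=W[k][:,:2].astype(np.float32);print(len(pts),cv2.minEnclosingCircle(pts))
print('disc at boss px',wz(m,323,184,.225).round(4))
c=cv2.resize(p[160:250,280:400],(800,600),interpolation=cv2.INTER_CUBIC);cv2.imwrite('pics/w3c.png',c[:,:,::-1])
E
```

```text
boss [ 0.5431 -0.0425  0.27  ] 0.08164432510766062 97.2911164633726
arm [ 0.5453 -0.063   0.2658] 97.69757992824897
arm [ 0.5445 -0.0554  0.2658] 97.52591190560612
1344 ((0.5474380850791931, -0.042381931096315384), 0.014994468539953232)
disc at boss px [ 0.5454 -0.0383  0.225 ]
```

View pics/w3c.png

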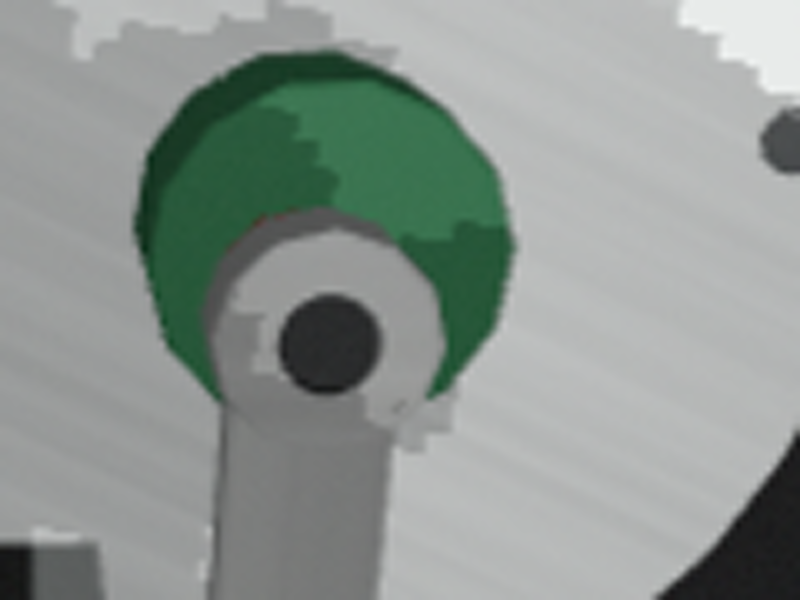

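The pad is 4.3 mm short of the specimen's axis, so I'll push 0.05 rad more, hold, then back off, rise and go over the press point.

Call:
arm_command([
  {"translation": [0.04, 0.13, 0], "delta_rot": [0, 0, 0.025], "grip": 1},
  {"translation": [0.04, 0.13, 0], "delta_rot": [0, 0, 0.025], "grip": 1},
  {"translation": [0, 0, 0], "delta_rot": [0, 0, 0], "grip": 1},
  {"translation": [0, 0, 0], "delta_rot": [0, 0, 0], "grip": 1},
  {"translation": [0, -0.4, 0], "delta_rot": [0, 0, 0], "grip": 1},
  {"translation": [0, -0.4, 0], "delta_rot": [0, 0, 0], "grip": 1},
  {"translation": [0, 0, -1], "delta_rot": [0, 0, 0], "grip": 1},
  {"translation": [0, 0, -1.5], "delta_rot": [0, 0, 0], "grip": 1},
  {"translation": [0, 0, -1.5], "delta_rot": [0, 0, 0], "grip": 1},
  {"translation": [0, 0, 0], "delta_rot": [0, 0, 0], "grip": 1},
])

```text
time_s: 7.17
position: [0.5234, -0.0777, 0.2946]
eef_rot: [[-0.14, 0.99, 0.005], [0.99, 0.14, 0.0], [-0.001, 0.005, -1.0]]
ft_force: [1.2, 0.2, -0.1]
width: -0.0
grip_force: 0.0
```

```bash
python3 - <<'E'
from h import *
s=get_state();p=np.array(s['position']);R=np.array(s['eef_rot']);P=np.array([.5535,-.1235,p[2]])
q,d,m=snap('wrist','w4')
vv,uu=np.mgrid[150:330,270:400];z=d[150:330,270:400]
c=np.stack([(uu-m['cx'])/m['fx']*z,(vv-m['cy'])/m['fy']*z,z],-1);W=(c-m['t'])@m['R']
B=np.array([.547,-.0425])
for n,lo,hi in(('boss',.2685,.2725),('spec',.2405,.2445),('arm',.2645,.267)):
    k=(W[...,2]>lo)&(W[...,2]<hi)&(z>0)&(np.hypot(*(W[...,:2]-B).transpose(2,0,1))<.035);a=W[k][:,:2].astype(np.float32)
    if len(a):print(n,len(a),cv2.minEnclosingCircle(a),a.mean(0),np.median(W[k][:,2]))
T=P+.045*np.array([np.cos(np.radians(94.5)),np.sin(np.radians(94.5)),0]);print(p,'to press, tool cm',(R.T@(T-p)*100).round(2),R[:2,0])
E
```

```text
boss 522 ((0.5457467436790466, -0.042314257472753525), 0.007818881422281265) [ 0.54561985 -0.04210971] 0.26976536414680957
spec 830 ((0.5475519895553589, -0.04250497743487358), 0.014982813969254494) [ 0.5450471 -0.0386729] 0.2429535291430952
arm 791 ((0.5479058027267456, -0.056014835834503174), 0.021598514169454575) [ 0.54775846 -0.06278998] 0.26571796629578326
[ 0.52344458 -0.07765144  0.29455649] to press, tool cm [-0.47  2.61  0.01] [-0.14034659  0.99010223]
```

View pics/w4.png

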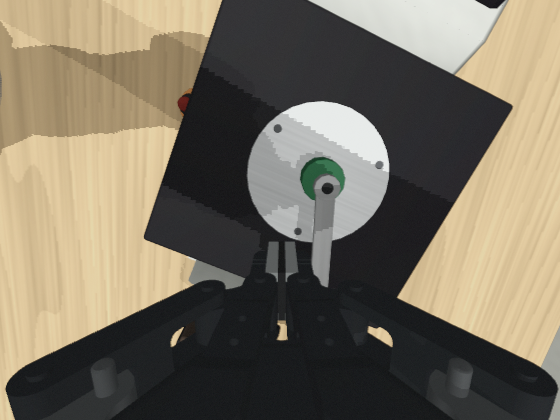

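The boss at (327,187) is now over the specimen, with the pad 1.8 mm from its axis and the arm top at z = 0.2657. I'll go over the press point and down.

Call:
arm_command([
  {"translation": [-0.2, 0.9, 0], "delta_rot": [0, 0, 0], "grip": 1},
  {"translation": [-0.2, 0.9, 0], "delta_rot": [0, 0, 0], "grip": 1},
  {"translation": [-0.1, 0.8, 0], "delta_rot": [0, 0, 0], "grip": 1},
  {"translation": [0, 0, 0], "delta_rot": [0, 0, 0], "grip": 1},
  {"translation": [0, 0, 1], "delta_rot": [0, 0, 0], "grip": 1},
  {"translation": [0, 0, 1], "delta_rot": [0, 0, 0], "grip": 1},
  {"translation": [0, 0, 0.4], "delta_rot": [0, 0, 0], "grip": 1},
  {"translation": [0, 0, 0], "delta_rot": [0, 0, 0], "grip": 1},
  {"translation": [0, 0, 0], "delta_rot": [0, 0, 0], "grip": 1},
])

```text
time_s: 7.97
position: [0.5477, -0.0783, 0.2668]
eef_rot: [[-0.14, 0.99, -0.001], [0.99, 0.14, -0.0], [0.0, -0.001, -1.0]]
ft_force: [0.9, 0.2, 0.8]
width: -0.0
grip_force: 0.0
```

Call:
arm_command([
  {"translation": [0, 0.1, 0.15], "delta_rot": [0, 0, 0], "grip": 1},
  {"translation": [0, 0, 0.15], "delta_rot": [0, 0, 0], "grip": 1},
  {"translation": [0, 0, 0.15], "delta_rot": [0, 0, 0], "grip": 1},
  {"translation": [0, 0, 0.15], "delta_rot": [0, 0, 0], "grip": 1},
  {"translation": [0, 0, 0.15], "delta_rot": [0, 0, 0], "grip": 1},
  {"translation": [0, 0, 0.15], "delta_rot": [0, 0, 0], "grip": 1},
  {"translation": [0, 0, 0.15], "delta_rot": [0, 0, 0], "grip": 1},
  {"translation": [0, 0, 0], "delta_rot": [0, 0, 0], "grip": 1},
])

```text
time_s: 8.63
position: [0.5495, -0.0781, 0.2567]
eef_rot: [[-0.141, 0.99, 0.001], [0.99, 0.141, -0.0], [-0.0, 0.001, -1.0]]
ft_force: [1.0, -0.2, 1.5]
width: -0.0
grip_force: 0.9
```

Call:
arm_command([
  {"translation": [0, 0, 0.1], "delta_rot": [0, 0, 0], "grip": 1},
  {"translation": [0, 0, 0.1], "delta_rot": [0, 0, 0], "grip": 1},
  {"translation": [0, 0, 0.1], "delta_rot": [0, 0, 0], "grip": 1},
  {"translation": [0, 0, 0.1], "delta_rot": [0, 0, 0], "grip": 1},
  {"translation": [0, 0, 0.1], "delta_rot": [0, 0, 0], "grip": 1},
  {"translation": [0, 0, 0], "delta_rot": [0, 0, 0], "grip": 1},
])

```text
time_s: 9.13
position: [0.5495, -0.0781, 0.2518]
eef_rot: [[-0.141, 0.99, 0.001], [0.99, 0.141, -0.0], [-0.0, 0.001, -1.0]]
ft_force: [1.2, 0.3, 3.3]
width: -0.0003
grip_force: 2.0
```

```bash
cat > chk.py <<'E'
from h import *
import sys
s=get_state();print(s['position'],s['ft_force'])
q,d,m=snap('wrist',sys.argv[1])
vv,uu=np.mgrid[120:330,250:420];z=d[120:330,250:420]
c=np.stack([(uu-m['cx'])/m['fx']*z,(vv-m['cy'])/m['fy']*z,z],-1);W=(c-m['t'])@m['R']
B=np.array([.547,-.0425]);h=np.hypot(*(W[...,:2]-B).transpose(2,0,1))
k=(h<.03)&(z>0)&(W[...,2]>.23)
n,e=np.histogram(W[k][:,2],bins=np.arange(.23,.28,.001))
print([(round(float(a),3),int(b)) for a,b in zip(e,n) if b>15])
for nm,lo,hi in(('arm',.247,.2515),('boss',.2525,.2575),('spec',.2405,.2445)):
    k2=k&(W[...,2]>lo)&(W[...,2]<hi);a=W[k2][:,:2].astype(np.float32)
    if len(a):print(nm,len(a),cv2.minEnclosingCircle(a),np.median(W[k2][:,2]))
E
python3 chk.py w5
```

```text
[ 0.54945657 -0.07811348  0.25182079] [1.19949913 0.27864118 3.28977487]
[(0.241, 89), (0.242, 606), (0.243, 601), (0.244, 64), (0.25, 88), (0.251, 469), (0.252, 266), (0.253, 26), (0.254, 95), (0.255, 384), (0.256, 229), (0.257, 58), (0.258, 70), (0.259, 38), (0.26, 27), (0.261, 21), (0.262, 28), (0.263, 25), (0.264, 22), (0.265, 29), (0.266, 23), (0.267, 23), (0.268, 24), (0.269, 30), (0.27, 27), (0.271, 24), (0.272, 34), (0.273, 35), (0.274, 26), (0.275, 31), (0.276, 33), (0.277, 33), (0.278, 29), (0.279, 41)]
arm 310 ((0.5450729131698608, -0.052429262548685074), 0.01801683008670807) 0.25116625271949733
boss 826 ((0.5455929636955261, -0.052075907588005066), 0.017736291512846947) 0.2556372710640541
spec 1360 ((0.5474737882614136, -0.042523741722106934), 0.015029610134661198) 0.24296387775012962
```

Arm top at about 0.2518 means some 3 mm of spring compression. I'll go 1 mm more for margin, then lift straight off.

Call:
arm_command([
  {"translation": [0, 0, 0.05], "delta_rot": [0, 0, 0], "grip": 1},
  {"translation": [0, 0, 0.05], "delta_rot": [0, 0, 0], "grip": 1},
  {"translation": [0, 0, 0], "delta_rot": [0, 0, 0], "grip": 1},
  {"translation": [0, 0, 0], "delta_rot": [0, 0, 0], "grip": 1},
  {"translation": [0, 0, 0], "delta_rot": [0, 0, 0], "grip": 1},
])

```text
time_s: 9.6
position: [0.5495, -0.0781, 0.251]
eef_rot: [[-0.141, 0.99, 0.001], [0.99, 0.141, -0.0], [-0.0, 0.001, -1.0]]
ft_force: [1.7, -0.7, 5.4]
width: -0.0001
grip_force: 2.5
```

Call:
arm_command([
  {"translation": [0, 0, -0.3], "delta_rot": [0, 0, 0], "grip": 1},
  {"translation": [0, 0, -0.7], "delta_rot": [0, 0, 0], "grip": 1},
  {"translation": [0, 0, -2], "delta_rot": [0, 0, 0], "grip": 1},
  {"translation": [0, 0, -2], "delta_rot": [0, 0, 0], "grip": 1},
  {"translation": [0, 0, -2], "delta_rot": [0, 0, 0], "grip": 1},
  {"translation": [0, 0, 0], "delta_rot": [0, 0, 0], "grip": 1},
  {"translation": [0, 0, 0], "delta_rot": [0, 0, 0], "grip": 1},
])

```text
time_s: 10.18
position: [0.5491, -0.0783, 0.3215]
eef_rot: [[-0.14, 0.99, 0.001], [0.99, 0.14, 0.0], [0.0, 0.001, -1.0]]
ft_force: [0.2, 0.3, 0.4]
width: 0.0002
grip_force: 0.0
```

```bash
python3 chk.py w6
```

```text
[ 0.54914712 -0.0783363   0.32145948] [0.2321023  0.30210684 0.36606298]
[(0.241, 56), (0.242, 322), (0.243, 256), (0.244, 41), (0.249, 35), (0.25, 221), (0.251, 191), (0.252, 28), (0.253, 28), (0.254, 160), (0.255, 124), (0.256, 17), (0.258, 20)]
arm 391 ((0.5478242039680481, -0.05340024456381798), 0.019169123843312263) 0.2507118199276174
boss 338 ((0.5466673970222473, -0.0461837537586689), 0.011657033115625381) 0.254862867825476
spec 667 ((0.5474865436553955, -0.042658478021621704), 0.015022223815321922) 0.24289387798690246
```

View pics/w6.png

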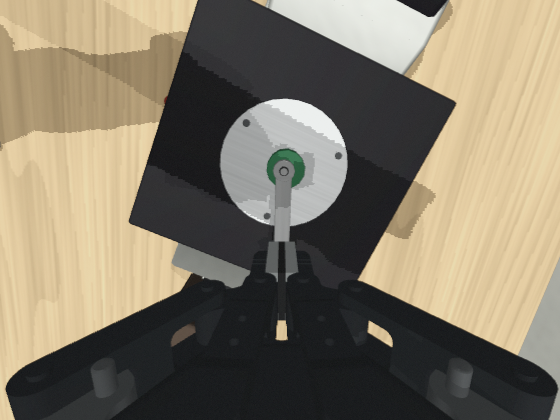

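The boss at (284,171) is over the specimen at (286,169), which hasn't moved. The arm top stayed at 0.2507, so the spring is compressed about 4 mm, and the gripper is clear. Handing in.

```bash
python3 -c "
from cell import order
print(order.finish_job())"
```

```text
the job is handed in; nothing more can be done
None
```

The job is handed in: the clip's pad bears on the specimen within about 2 mm of its axis, with the spring compressed about 4 mm by my measurement. The specimen has not measurably moved, and the robot touches nothing; no verdict came back.

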